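Unstack the bench supplies into their trays

TASK

Clear up the pile on the bench: put the hinged rivet tin in the large rectangular tray, the black roll of tape in the larger round tray, the block of beeswax in the small rectangular tray, and the spool of white thread, which somebody left in the wax tray, upright in the smaller round tray. Each thing must lie flat on the floor of its own tray, inside the rim. Leave the glue bottle and the small wooden edge slicker where they are.

Things in the scene. Friction and masses are not known exactly. Their poses are not given: they have to be found in the camera images.
- tin: Flat hinged tin with a green lid, shut (it stays shut), 67 mm along its x, 97 mm along its y, 26 mm high, 0.16 kg; bottom of the pile. Origin: centre of its underside, z up.
- tape: Roll of black tape lying flat, 57 mm across, 19 mm high; middle of the pile, on the tin. Origin: centre of its underside, z up.
- wax: Yellow grooved block of beeswax, 34 mm along its x, 52 mm along its y, 19 mm high; top of the pile, on the tape. Origin: centre of its underside, z up.
- spool_axis (a point): Spool of white thread standing upright, a cylinder 41 mm across and 50 mm high; at the start it stands in the small rectangular tray. The point lies on the spool's axis at its underside, z up along the axis. A loose thread end sticks out beside it and cannot be felt.
- spool: The same spool of white thread as a body; its origin is at underside height, 11 mm off the axis (the axis stands at x = +4, y = +10 mm of the body's frame).
- tray_large_floor (a point): Large rectangular tray, for the tin: inside 85 mm along its x and 115 mm along its y. Low aluminium rim with a grey felt-look hard floor, fixed to the bench; the floor lies 3 mm and the rim top 8 mm above the bench, the rim is 5 mm thick. The point is the centre of the floor, z up, x and y along the sides.
- round_tray_large_floor (a point): Larger round tray, for the tape: inside diameter 76 mm. Low aluminium rim with a grey felt-look hard floor, fixed to the bench; the floor lies 3 mm and the rim top 8 mm above the bench, the rim is 5 mm thick. The point is the centre of the floor, z up.
- tray_small_floor (a point): Small rectangular tray, for the wax: inside 52 mm along its x and 70 mm along its y. Low aluminium rim with a grey felt-look hard floor, fixed to the bench; the floor lies 3 mm and the rim top 8 mm above the bench, the rim is 5 mm thick. The point is the centre of the floor, z up, x and y along the sides.
- round_tray_small_floor (a point): Smaller round tray, for the spool: inside diameter 60 mm. Low aluminium rim with a grey felt-look hard floor, fixed to the bench; the floor lies 3 mm and the rim top 8 mm above the bench, the rim is 5 mm thick. The point is the centre of the floor, z up.
- eyelet_press: Green hand press bolted to the bench, 306 mm tall to the red knob of its lever; all of it stands within 0.16 m of its origin, which is under the middle of its base. An obstacle only.
- bottle: White glue bottle with a red nozzle, 36 mm across, 114 mm tall, standing; to be left alone. Origin: centre of its underside.
- slicker: Small grooved wooden stick (edge slicker), 83 mm long along its y, 20 mm wide and high, lying between the task's things; to be left alone. Origin: under its middle.
Things that resemble listed ones, but are neither listed nor needed, are in the scene too. What is shaped like the tin but purple is not meant. Several things have the shape of the wax; the one meant has the colours described above.

How it is judged (in metres and radians):
At the end, for the whole second after the job is handed in: The tin, tape, wax and spool each lie flat (within 0.08 rad, underside within 3.5 mm above the floor) in their own trays, within 16 mm of the tray's centre (anywhere inside the rim will do), released and at rest (horizontal distance between tin and tray_large_floor below 0.016 m and z of tin in the frame of tray_large_floor between -0.0045 and 0.0035 m and angle between each of tin, tape, wax, spool_axis's own z axis and vertical below 0.08 rad and horizontal distance between tape and round_tray_large_floor below 0.016 m and z of tape in the frame of round_tray_large_floor between -0.0045 and 0.0035 m and horizontal distance between wax and tray_small_floor below 0.016 m and z of wax in the frame of tray_small_floor between -0.0045 and 0.0035 m and horizontal distance between spool_axis and round_tray_small_floor below 0.016 m and z of spool_axis in the frame of round_tray_small_floor between -0.0045 and 0.0035 m and linear speed of each of tin, tape, wax, spool below 0.01 m/s and angular speed of each of tin, tape, wax, spool below 0.1 rad/s); the robot touches nothing.
It fails at once if the glue bottle or the edge slicker is moved more than 30 mm (distance of any of bottle, slicker from where it was at the start of the episode above 0.03 m).
It fails at once if the glue bottle is tipped (angle between bottle's own z axis and vertical above 0.35 rad).
It also fails if it takes over 128 s, if anything falls off the work surface, if the arm or the gripper's body presses on something with over 40 N, if the wrist force passes 120 N, or if a joint passes its speed limit or range.

ROBOT

A 6-joint arm with a two-finger parallel gripper is mounted at the origin on the work surface; the furniture and walls round the work are solid. World frame = base frame: x ahead of the robot, y to its left, z up, the work surface at z = 0. Lengths are in mm, angles in rad, forces in N, time in s.
With the tool pointing down it reaches from about 400 to 925 mm from the base axis. Payload 12.5 kg.
Tool frame: the origin (TCP) lies on the centre line of the jaws, within the pads' length; the fingertips stand 19 mm ahead of it and the grasp point (between the pads) is the TCP; z points along the fingers, y is the line along which they close (so a half turn about z gives the same grasp; the last joint's range is limited). The gripper opens to 95 mm and grips with 3 to 60 N. Pads are 20 mm wide; open, the fingers measure 119 mm over their backs; the gripper's body (75 mm by 180 mm) begins 59 mm behind the grasp point.
Start: joints at [-1.324, 0.491, 1.559, -0, 1.092, -0.106], TCP at [215.977, -586.514, 233.661] pointing down, gripper open.
Joint ranges: [-3.1, 3.1], [-0.84, 2.19], [0.05, 2.79], [-1.13, 4.28], [0.06, 2.93], [-2.69, 2.69]. Speed limits (rad/s): [2.22, 2.22, 2.79, 3.14, 3.14, 3.14].

INTERFACE

Orientations are given as [roll, pitch, yaw] about the fixed x, y, z axes, in that order (R = Rz(yaw) Ry(pitch) Rx(roll)).
In Python, from cell import state, read_camera, job_done gives the robot as it stands.
- The arm moves only by the tool arm_command, never from a script. Its argument "deltas" is a list of rows, each an object of numbers: "dx", "dy", "dz": the shift along the world's x, y, z in m; "yaw": the turn about the world's z in degrees. In form: [{"dx": .., "dy": .., "dz": .., "yaw": ..}, ...]. A call has 1 to 20 rows; each row shifts and turns the commanded pose from where the row before left it; what a row does not reach is not made up. A row lasts 1/10 s, in which the tool goes at most 50 mm and 8.59 degrees, less where a joint would pass 70% of its speed; a pose out of reach is approached as far as the arm can. A call with a gripper value outside its range is refused whole. "gripper" is the finger opening in m, from 0 to 0.0951, set as the call begins (left out, the last holds). The fingers move at their own pace and stop on an object; the grip force is fixed at half the most. Time passes only in rows, so rows that do not move let the fingers close. It gives the time, the measured TCP pose, the force, the opening and the grip force at its end, in the units of the state.
- state(): the state, without advancing time (a new reading comes with each control period).
- read_camera(name): name is "side" or "top"; returns a dict with "color" (420x560x3 uint8, red, green, blue), "range_z" (420x560 float32, mm along the optical axis (not along the pixel's ray), 0 where there is no reading), "fx", "fy", "cx", "cy" (pixels), "extrinsics" (4x4, takes a point from camera to world coordinates). Camera axes: x right, y up, looking along -z (the intrinsics and any distortion apply to the point x, -y, -z); pixel columns grow to the right and rows downward; lengths in mm; the calibration is good to about 2 mm. A picture is of the moment at which its call begins.
- job_done(): hands the job in; it is judged then, once.
The state is a dict: "t": time; "joints": joint angles; "qvel": joint speeds; "tau": joint torques, N m; "eef_pos": TCP position; "tcp_rot": TCP orientation; "ft_force": force on the tool from outside, world axes, zero at the start; "moment": the same for the moment, N m; "opening": opening from 0.0 (shut) to 1.0 (fully open); "grip_force": force on a finger pad.
Only numpy, scipy, OpenCV 4.12 (cv2) and the standard library are available. Lean on these libraries where they do the work, as an engineer would, in place of code of your own. Each camera call takes 0.05 s, during which the arm holds its last target. There are 200 camera calls.

## Working session

There is one attempt and no reset: what is moved stays moved. The work goes in short steps, Python scripts to look and compute and a tool call to move; the robot and the scene stay as the last step left them, time stands still between calls to the robot, and variables do not carry over. Pictures are saved under pics/ and viewed, at most 14 in all, crops included, and the job is handed in when it is done.

Besides the shell and the picture viewer there is one more tool, called after "Call:" by a JSON object that holds its "api" and its "payload". arm_command: Moves the arm, as the interface text tells. Its arguments: {"type":"object","properties":{"deltas":{"type":"array"},"gripper":{"type":"number"}},"required":["deltas"]}

```bash
mkdir -p pics; cat > h.py <<'E'
import numpy as np, cv2
from cell import state, read_camera, job_done
def grab(n):
    c=read_camera(n); z=c["range_z"]; v,u=np.indices(z.shape)
    P=np.stack([(u-c["cx"])/c["fx"]*z,-(v-c["cy"])/c["fy"]*z,-z,np.ones_like(z)],-1)@c["extrinsics"].T
    P=P[...,:3].copy(); P[z==0]=np.nan
    return c,P
def save(c,name,box=None,s=1):
    im=c["color"][...,::-1]
    if box: im=im[box[1]:box[3],box[0]:box[2]]
    cv2.imwrite("pics/"+name,cv2.resize(im,None,fx=s,fy=s,interpolation=cv2.INTER_CUBIC))
E
python3 - <<'E'
from h import *
for n in("top","side"):
    c,P=grab(n); save(c,n+"0.png"); np.savez(n+"0.npz",P=P,im=c["color"])
    print(n,c["fx"],c["extrinsics"].round(2).tolist(),[k for k in c])
print(state())
E
```

```text
top 433.2649258257719 [[-0.03, 1.0, -0.08, 287.27], [-1.0, -0.03, 0.01, -52.96], [0.0, 0.09, 1.0, 1513.13], [0.0, 0.0, 0.0, 1.0]] ['color', 'range_z', 'fx', 'fy', 'cx', 'cy', 'extrinsics']
side 539.3023719117444 [[-0.48, 0.46, -0.75, -734.28], [-0.88, -0.27, 0.4, 553.25], [-0.02, 0.85, 0.53, 859.93], [0.0, 0.0, 0.0, 1.0]] ['color', 'range_z', 'fx', 'fy', 'cx', 'cy', 'extrinsics']
{'t': 0.1, 'joints': array([-1.32365284e+00,  4.91513878e-01,  1.55936085e+00, -1.80095452e-06,
        1.09166723e+00, -1.05620828e-01]), 'qvel': array([ 0.00129078, -0.00093983, -0.00125572,  0.00115758,  0.00043038,
        0.0004248 ]), 'tau': array([ 2.57364896e-03, -6.13621330e+01, -2.58606255e+01,  6.93639927e-02,
        4.70075500e-02, -4.77661013e-05]), 'eef_pos': array([ 215.89917132, -586.34037718,  233.12062264]), 'tcp_rot': array([-3.14064848e+00, -9.84910684e-05,  3.52765096e-01]), 'ft_force': array([0.01211181, 0.18044886, 0.16993517]), 'moment': array([-0.00467437, -0.03802794, -0.01582721]), 'grip_force': 0.0, 'opening': 1.0013996160741536}
```

View pics/top0.png

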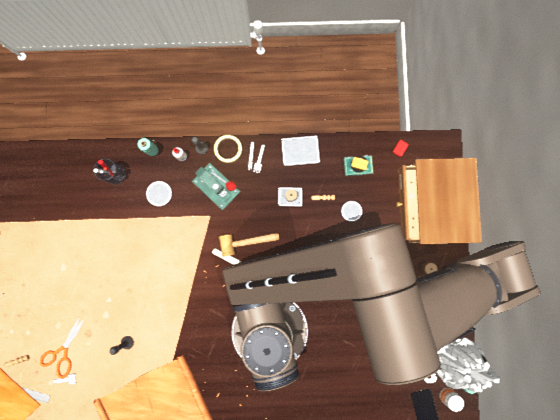

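View pics/side0.png

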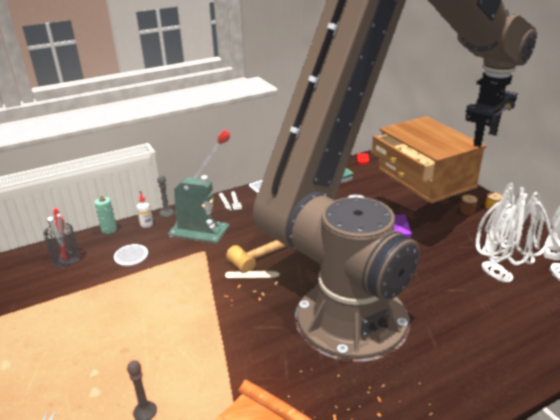

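The top view shows the pile at about (358,165), the large tray at (300,151), the small tray with the spool at (290,197), the slicker at (323,197), round trays at (352,211) and (159,193), a white bottle at (179,153) and the press at (216,186). The side view is mostly blocked by the arm, so I'll enlarge the top view.

```bash
python3 - <<'E'
from h import *
d=np.load("top0.npz");P=d["P"];im=d["im"]
save({"color":im},"crop1.png",(130,125,420,285),2.7)
for n,(u,v) in dict(wax=(359,163),tinGreen=(349,170),tray=(300,151),small=(282,205),spool=(290,195),slick=(323,197),r1=(352,211),r2=(159,193),bottle=(179,153),press=(216,186),red=(401,148),can=(148,147)).items(): print(n,P[v,u].round(1))
hsv=cv2.cvtColor(im,cv2.COLOR_RGB2HSV)
for n in ((285,170,320,135),):pass
np.set_printoptions(linewidth=250)
print(P[140:190:2,338:380:2,2].round(0).astype(int))
E
```

```text
wax [ 562.8 -321.8   58.6]
tinGreen [ 546.6 -293.3   18.5]
tray [ 622.  -125.     3.4]
small [431.4 -56.    8.4]
spool [460.7 -84.   50.4]
slick [ 454.5 -199.2   17.1]
r1 [ 404.1 -300.5    1.6]
r2 [486.5 374.4   0.9]
bottle [611.7 287.   69.6]
press [479.3 146.7 183.9]
red [ 618.5 -477.6   23.2]
can [627.8 382.2  99.8]
[[                   3                   -8                   -6                   -4                   -2                    1                   -1                   -8                    1                   -2                    0
                    -3                    2                   -5                   -2                    1                   -1                    4                    0                   -2                    1]
 [                  -1                   -9                    0                    0                    1                    2                    3                    1                   -5                    2                    1
                    -2                    3                    2                    4               
[... 9731 characters left out ...]
  1                    0                   -3                   -2                   -4                    7                   -4                    0                    5                   -1]
 [                   3                    0                   -5                   -1                   -6                   -5                    3                    2                    1                   -1                   -3
                    -3                    0                   -5                    3                   -6                    1                   -3                   -1                   -2                    1]]<stdin>:8: RuntimeWarning: invalid value encountered in cast
```

View pics/crop1.png

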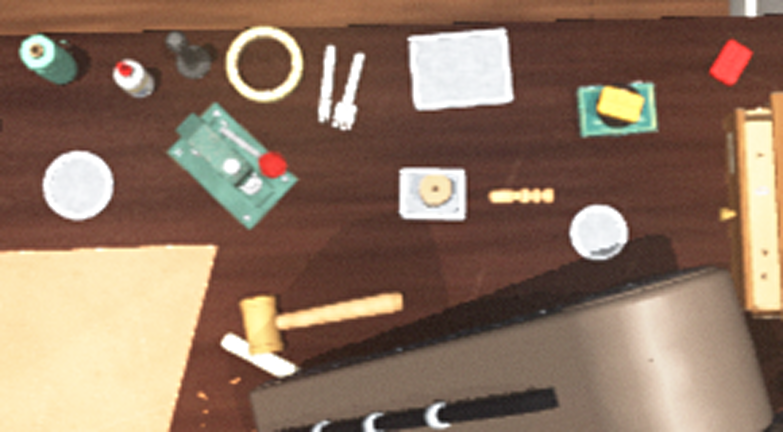

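The yellow block at (359,163) sits on the black roll on the green tin, so it matches the wax. The red block at (401,148) has the same shape but the wrong colour, and the crop confirms this. The purple tin appears only in the side view. Next I'll fit the poses.

```bash
cat >> h.py <<'E'
def toplane(c,uv,zp):
    uv=np.asarray(uv,float); E=c["extrinsics"]
    d=np.c_[(uv[:,0]-c["cx"])/c["fx"],-(uv[:,1]-c["cy"])/c["fy"],-np.ones(len(uv))]@E[:3,:3].T
    return E[:3,3]+d*((zp-E[2,3])/d[:,2])[:,None]
def rectify(c,x,y,half,zp,s=1.0):
    """world-aligned patch, s px/mm; col = X, row = Y"""
    n=int(2*half*s); r,q=np.indices((n,n)); W=np.stack([x-half+q/s,y-half+r/s,np.full((n,n),float(zp))],-1)
    E=np.linalg.inv(c["extrinsics"]); C=W@E[:3,:3].T+E[:3,3]
    u=c["cx"]+c["fx"]*C[...,0]/-C[...,2]; v=c["cy"]+c["fy"]*-C[...,1]/-C[...,2]
    return cv2.remap(c["color"],u.astype(np.float32),v.astype(np.float32),cv2.INTER_CUBIC)
def fit(c,x,y,half,zp,f,circ=False):
    im=rectify(c,x,y,half,zp); h=cv2.cvtColor(im,cv2.COLOR_RGB2HSV).astype(int)
    m=f(h[...,0],h[...,1],h[...,2]).astype(np.uint8)
    m=cv2.morphologyEx(m,cv2.MORPH_OPEN,np.ones((5,5)))
    cs,_=cv2.findContours(m,cv2.RETR_EXTERNAL,cv2.CHAIN_APPROX_NONE); k=max(cs,key=cv2.contourArea)
    if circ: (a,b),r=cv2.minEnclosingCircle(k); return [round(v,1) for v in (a+x-half,b+y-half,2*r, 2*np.sqrt(cv2.contourArea(k)/np.pi))]
    (a,b),wh,an=cv2.minAreaRect(cv2.convexHull(k))
    return [round(v,1) for v in (a+x-half,b+y-half,*wh,an)]
grey=lambda h,s,v:(s<60)&(v>115)
green=lambda h,s,v:(h>55)&(h<100)&(s>60)
yellow=lambda h,s,v:(h>18)&(h<36)&(s>130)&(v>120)
tan=lambda h,s,v:(h<30)&(s>40)&(v>150)
E
python3 - <<'E'
from h import *
c,P=grab("top")
print("large",fit(c,622,-125,90,8,grey)); print("small",fit(c,455,-83,65,8,lambda h,s,v:v>115))
print("r1",fit(c,404,-300,55,8,grey,1)); print("r2",fit(c,486,374,65,8,grey,1))
print("tin",fit(c,562,-318,85,26,lambda h,s,v:green(h,s,v)|yellow(h,s,v))); print("wax",fit(c,562,-318,60,64,yellow))
print("slick",fit(c,454,-199,65,20,lambda h,s,v:(v>110)&(s>50)))
print("spool",fit(c,460,-84,45,50,tan,1))
tiles=[cv2.resize(rectify(c,x,y,90,z),(390,290)) for x,y,z in((622,-125,8),(460,-84,50),(562,-318,64),(420,-300,8))]
im=np.vstack([np.hstack(tiles[:2]),np.hstack(tiles[2:])]);cv2.imwrite("pics/t1.png",im[...,::-1])
E
```

```text
large [623.9, -125.4, 102.9, 134.2, 3.1]
small [461.3, -84.2, 89.7, 70.6, 87.0]
r1 [404.0, -297.0, 78.1, np.float64(74.5)]
r2 [485.5, 374.1, 94.2, np.float64(91.5)]
tin [559.9, -294.5, 61.7, 36.5, 3.4]Traceback (most recent call last):
  File "<stdin>", line 5, in <module>
  File "h.py", line 26, in fit
    cs,_=cv2.findContours(m,cv2.RETR_EXTERNAL,cv2.CHAIN_APPROX_NONE); k=max(cs,key=cv2.contourArea)
                                                                        ~~~^^^^^^^^^^^^^^^^^^^^^^^^
ValueError: max() iterable argument is empty
```

```bash
python3 - <<'E'
from h import *
c,P=grab("top")
h=cv2.cvtColor(c["color"],cv2.COLOR_RGB2HSV)
for u,v in((359,163),(364,164),(349,170),(366,170),(346,160),(340,150),(290,195),(323,197)): print(u,v,h[v,u])
tiles=[cv2.resize(rectify(c,x,y,90,z),(390,290)) for x,y,z in((622,-125,8),(460,-84,50),(562,-318,64),(420,-300,8))]
im=np.vstack([np.hstack(tiles[:2]),np.hstack(tiles[2:])]);cv2.imwrite("pics/t1.png",im[...,::-1])
E
```

```text
359 163 [ 29 118 255]
364 164 [ 29 120 255]
349 170 [ 82  91 200]
366 170 [ 83  92 186]
346 160 [ 83 100 189]
340 150 [  6 114  94]
290 195 [ 15  89 189]
323 197 [ 23  78 255]
```

View pics/t1.png

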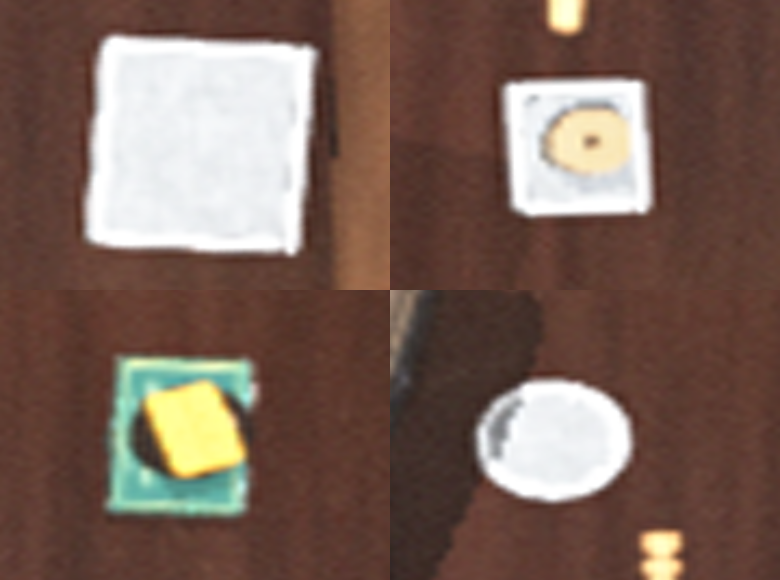

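The tiles show both trays, with the spool toward the +x side of the small tray, and the wax turned on the tape and tin.

```bash
sed -i 's/(s>130)&(v>120)/(s>95)\&(v>150)/' h.py; python3 - <<'E'
from h import *
c,P=grab("top")
print("small",fit(c,455,-83,65,8,lambda h,s,v:v>140)); 
print("large",fit(c,622,-125,90,8,lambda h,s,v:(v>150)&(s<90)));
print("tin",fit(c,558,-316,85,26,lambda h,s,v:(h>65)&(v>120)&(s>30))); 
print("wax",fit(c,562,-318,60,64,yellow))
im=rectify(c,562,-318,60,64);
print("tape(z45) black",fit(c,558,-316,45,45,lambda h,s,v:((v<90)|((h>18)&(h<36)&(s>70))),1))
print("slick",fit(c,454,-199,65,20,lambda h,s,v:(v>140)))
print("spool",fit(c,460,-84,45,50,lambda h,s,v:(h<30)&(s>40)&(v>140),1))
E
```

```text
small [461.2, -83.9, 87.2, 69.4, 88.3]
large [623.6, -125.1, 101.5, 132.1, 3.3]
tin [560.8, -298.9, 64.8, 47.3, 3.4]
wax [561.9, -321.5, 54.7, 37.9, 71.6]
tape(z45) black [564.6, -325.0, 61.8, np.float64(49.6)]
slick [454.0, -197.5, 85.0, 20.0, 90.0]
spool [461.0, -88.0, 42.9, np.float64(39.5)]
```

Call:
{"api": "arm_command", "payload": {"deltas": [{"dx": 0.0153, "dy": 0.0312, "dz": -0.005, "yaw": -1.26}, {"dx": 0.0153, "dy": 0.0312, "dz": -0.005, "yaw": -1.26}, {"dx": 0.0153, "dy": 0.0312, "dz": -0.005, "yaw": -1.26}, {"dx": 0.0153, "dy": 0.0312, "dz": -0.005, "yaw": -1.26}, {"dx": 0.0153, "dy": 0.0312, "dz": -0.005, "yaw": -1.26}, {"dx": 0.0153, "dy": 0.0312, "dz": -0.005, "yaw": -1.26}, {"dx": 0.0153, "dy": 0.0312, "dz": -0.005, "yaw": -1.26}, {"dx": 0.0153, "dy": 0.0312, "dz": -0.005, "yaw": -1.26}, {"dx": 0.0153, "dy": 0.0312, "dz": -0.005, "yaw": -1.26}, {"dx": 0.0153, "dy": 0.0312, "dz": -0.005, "yaw": -1.26}, {"dx": 0.0153, "dy": 0.0312, "dz": -0.005, "yaw": -1.26}, {"dx": 0.0153, "dy": 0.0312, "dz": -0.005, "yaw": -1.26}, {"dx": 0.0153, "dy": 0.0312, "dz": -0.005, "yaw": -1.26}, {"dx": 0.0153, "dy": 0.0312, "dz": -0.005, "yaw": -1.26}, {"dx": 0.0153, "dy": 0.0312, "dz": -0.005, "yaw": -1.26}, {"dx": 0.0153, "dy": 0.0312, "dz": -0.005, "yaw": -1.26}, {}, {}, {}], "gripper": 0.07}}

```text
$.deltas[16]: bad value
```

Call:
{"api": "arm_command", "payload": {"deltas": [{"dx": 0.0153, "dy": 0.0312, "dz": -0.005, "yaw": -1.26}, {"dx": 0.0153, "dy": 0.0312, "dz": -0.005, "yaw": -1.26}, {"dx": 0.0153, "dy": 0.0312, "dz": -0.005, "yaw": -1.26}, {"dx": 0.0153, "dy": 0.0312, "dz": -0.005, "yaw": -1.26}, {"dx": 0.0153, "dy": 0.0312, "dz": -0.005, "yaw": -1.26}, {"dx": 0.0153, "dy": 0.0312, "dz": -0.005, "yaw": -1.26}, {"dx": 0.0153, "dy": 0.0312, "dz": -0.005, "yaw": -1.26}, {"dx": 0.0153, "dy": 0.0312, "dz": -0.005, "yaw": -1.26}, {"dx": 0.0153, "dy": 0.0312, "dz": -0.005, "yaw": -1.26}, {"dx": 0.0153, "dy": 0.0312, "dz": -0.005, "yaw": -1.26}, {"dx": 0.0153, "dy": 0.0312, "dz": -0.005, "yaw": -1.26}, {"dx": 0.0153, "dy": 0.0312, "dz": -0.005, "yaw": -1.26}, {"dx": 0.0153, "dy": 0.0312, "dz": -0.005, "yaw": -1.26}, {"dx": 0.0153, "dy": 0.0312, "dz": -0.005, "yaw": -1.26}, {"dx": 0.0153, "dy": 0.0312, "dz": -0.005, "yaw": -1.26}, {"dx": 0.0153, "dy": 0.0312, "dz": -0.005, "yaw": -1.26}, {"dz": 0}, {"dz": 0}, {"dz": 0}], "gripper": 0.07}}

```text
$.deltas[16]: bad value
```

Call:
{"api": "arm_command", "payload": {"deltas": [{"dx": 0.0153, "dy": 0.0312, "dz": -0.005, "yaw": -1.26}, {"dx": 0.0153, "dy": 0.0312, "dz": -0.005, "yaw": -1.26}, {"dx": 0.0153, "dy": 0.0312, "dz": -0.005, "yaw": -1.26}, {"dx": 0.0153, "dy": 0.0312, "dz": -0.005, "yaw": -1.26}, {"dx": 0.0153, "dy": 0.0312, "dz": -0.005, "yaw": -1.26}, {"dx": 0.0153, "dy": 0.0312, "dz": -0.005, "yaw": -1.26}, {"dx": 0.0153, "dy": 0.0312, "dz": -0.005, "yaw": -1.26}, {"dx": 0.0153, "dy": 0.0312, "dz": -0.005, "yaw": -1.26}, {"dx": 0.0153, "dy": 0.0312, "dz": -0.005, "yaw": -1.26}, {"dx": 0.0153, "dy": 0.0312, "dz": -0.005, "yaw": -1.26}, {"dx": 0.0153, "dy": 0.0312, "dz": -0.005, "yaw": -1.26}, {"dx": 0.0153, "dy": 0.0312, "dz": -0.005, "yaw": -1.26}, {"dx": 0.0153, "dy": 0.0312, "dz": -0.005, "yaw": -1.26}, {"dx": 0.0153, "dy": 0.0312, "dz": -0.005, "yaw": -1.26}, {"dx": 0.0153, "dy": 0.0312, "dz": -0.005, "yaw": -1.26}, {"dx": 0.0153, "dy": 0.0312, "dz": -0.005, "yaw": -1.26}, {"dx": 0, "dy": 0, "dz": 0, "yaw": 0}, {"dx": 0, "dy": 0, "dz": 0, "yaw": 0}, {"dx": 0, "dy": 0, "dz": 0, "yaw": 0}], "gripper": 0.07}}

```text
t: 2.15
eef_pos: [460.6, -87.9, 153.8]
tcp_rot: [3.141, -0.0, 0.001]
ft_force: [-0.1, -0.1, 0.2]
opening: 0.735
grip_force: 0.0
```

Call:
{"api": "arm_command", "payload": {"deltas": [{"dx": 0, "dy": 0, "dz": -0.025, "yaw": 0}, {"dx": 0, "dy": 0, "dz": -0.025, "yaw": 0}, {"dx": 0, "dy": 0, "dz": -0.025, "yaw": 0}, {"dx": 0, "dy": 0, "dz": -0.025, "yaw": 0}, {"dx": 0, "dy": 0, "dz": -0.019, "yaw": 0}, {"dx": 0, "dy": 0, "dz": 0, "yaw": 0}, {"dx": 0, "dy": 0, "dz": 0, "yaw": 0}]}}

```text
t: 2.85
eef_pos: [460.7, -88.1, 35.0]
tcp_rot: [3.142, 0.0, -0.0]
ft_force: [-0.2, -0.6, 0.1]
opening: 0.739
grip_force: 0.0
```

Call:
{"api": "arm_command", "payload": {"deltas": [{"dx": 0, "dy": 0, "dz": 0, "yaw": 0}, {"dx": 0, "dy": 0, "dz": 0, "yaw": 0}, {"dx": 0, "dy": 0, "dz": 0, "yaw": 0}, {"dx": 0, "dy": 0, "dz": 0, "yaw": 0}, {"dx": 0, "dy": 0, "dz": 0, "yaw": 0}, {"dx": 0, "dy": 0, "dz": 0, "yaw": 0}, {"dx": 0, "dy": 0, "dz": 0, "yaw": 0}, {"dx": 0, "dy": 0, "dz": 0, "yaw": 0}], "gripper": 0.03}}

```text
t: 3.65
eef_pos: [460.9, -87.3, 35.0]
tcp_rot: [3.141, -0.001, 0.001]
ft_force: [-1.1, -0.5, 7.5]
opening: 0.422
grip_force: 30.0
```

```bash
python3 - <<'E'
from h import *
c,P=grab("side"); save(c,"s1.png",(170,130,450,270),2.8)
c,P=grab("top"); 
print("tin",fit(c,558,-316,85,26,lambda h,s,v:(h>65)&(v>120)&(s>30)),"wax",fit(c,562,-318,60,64,yellow))
print("r1",fit(c,404,-298,60,8,lambda h,s,v:(v>140)&(s<90),1))
E
```

```text
tin [561.0, -321.5, 93.0, 64.0, 90.0] wax [561.7, -321.5, 55.0, 37.6, 71.6]
r1 [404.4, -297.2, 76.7, np.float64(74.7)]
```

View pics/s1.png

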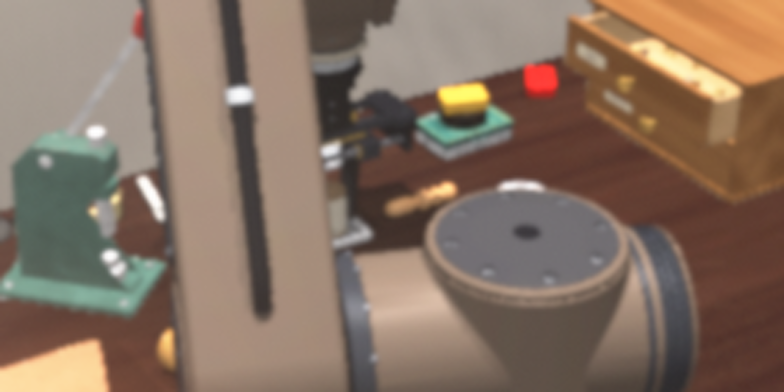

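The side view shows the spool between the fingers at about crop (338,205), with the pile and slicker undisturbed. I'm lifting it and carrying it to the smaller round tray.

Call:
{"api": "arm_command", "payload": {"deltas": [{"dx": 0, "dy": 0, "dz": 0.02, "yaw": 0}, {"dx": 0, "dy": 0, "dz": 0.035, "yaw": 0}, {"dx": 0, "dy": 0, "dz": 0.035, "yaw": 0}, {"dx": -0.007, "dy": -0.026, "dz": 0, "yaw": 0}, {"dx": -0.007, "dy": -0.026, "dz": 0, "yaw": 0}, {"dx": -0.007, "dy": -0.026, "dz": 0, "yaw": 0}, {"dx": -0.007, "dy": -0.026, "dz": 0, "yaw": 0}, {"dx": -0.007, "dy": -0.026, "dz": 0, "yaw": 0}, {"dx": -0.007, "dy": -0.026, "dz": 0, "yaw": 0}, {"dx": -0.007, "dy": -0.027, "dz": 0, "yaw": 0}, {"dx": -0.007, "dy": -0.026, "dz": 0, "yaw": 0}, {"dx": 0, "dy": 0, "dz": 0, "yaw": 0}, {"dx": 0, "dy": 0, "dz": -0.025, "yaw": 0}, {"dx": 0, "dy": 0, "dz": -0.025, "yaw": 0}, {"dx": 0, "dy": 0, "dz": -0.025, "yaw": 0}, {"dx": 0, "dy": 0, "dz": -0.01, "yaw": 0}, {"dx": 0, "dy": 0, "dz": -0.004, "yaw": 0}, {"dx": 0, "dy": 0, "dz": 0, "yaw": 0}, {"dx": 0, "dy": 0, "dz": 0, "yaw": 0}]}}

```text
t: 5.65
eef_pos: [405.1, -296.4, 36.4]
tcp_rot: [3.141, -0.001, 0.001]
ft_force: [0.2, 0.5, -0.3]
opening: 0.425
grip_force: 30.0
```

```bash
python3 - <<'E'
from h import *
s=state();print(s["eef_pos"],s["ft_force"],s["grip_force"],s["opening"])
E
```

```text
[ 405.13612627 -296.38133782   36.40734191] [ 0.16168726  0.54937806 -0.3164879 ] 29.996921718120575 0.4247089751579505
```

Call:
{"api": "arm_command", "payload": {"deltas": [{"dx": 0, "dy": 0, "dz": -0.0015, "yaw": 0}, {"dx": 0, "dy": 0, "dz": 0, "yaw": 0}, {"dx": 0, "dy": 0, "dz": 0, "yaw": 0}]}}

```text
t: 5.95
eef_pos: [405.2, -296.6, 34.9]
tcp_rot: [3.14, -0.001, 0.001]
ft_force: [0.4, -0.3, 6.1]
opening: 0.427
grip_force: 30.0
```

Call:
{"api": "arm_command", "payload": {"deltas": [{"dx": 0, "dy": 0, "dz": 0, "yaw": 0}, {"dx": 0, "dy": 0, "dz": 0, "yaw": 0}, {"dx": 0, "dy": 0, "dz": 0, "yaw": 0}, {"dx": 0, "dy": 0, "dz": 0, "yaw": 0}, {"dx": 0, "dy": 0, "dz": 0, "yaw": 0}, {"dx": 0, "dy": 0, "dz": 0.02, "yaw": 0}, {"dx": 0, "dy": 0, "dz": 0.03, "yaw": 0}, {"dx": 0, "dy": 0, "dz": 0.035, "yaw": 0}, {"dx": 0, "dy": 0, "dz": 0.035, "yaw": 0}, {"dx": 0.0157, "dy": -0.0025, "dz": 0, "yaw": 7.16}, {"dx": 0.0157, "dy": -0.0025, "dz": 0, "yaw": 7.16}, {"dx": 0.0157, "dy": -0.0025, "dz": 0, "yaw": 7.16}, {"dx": 0.0157, "dy": -0.0025, "dz": 0, "yaw": 7.16}, {"dx": 0.0157, "dy": -0.0025, "dz": 0, "yaw": 7.16}, {"dx": 0.0157, "dy": -0.0025, "dz": 0, "yaw": 7.16}, {"dx": 0.0157, "dy": -0.0025, "dz": 0, "yaw": 7.16}, {"dx": 0.0157, "dy": -0.0025, "dz": 0, "yaw": 7.16}, {"dx": 0.0157, "dy": -0.0025, "dz": 0, "yaw": 7.16}, {"dx": 0.0157, "dy": -0.0025, "dz": 0, "yaw": 7.16}], "gripper": 0.065}}

```text
t: 7.85
eef_pos: [562.3, -321.3, 154.0]
tcp_rot: [-3.141, -0.0, 1.256]
ft_force: [-0.5, 0.6, -0.4]
opening: 0.685
grip_force: 0.0
```

```bash
python3 - <<'E'
from h import *
s=state();print(s["eef_pos"],s["tcp_rot"][2]*57.3,s["opening"])
c,P=grab("side"); save(c,"s2.png",(300,130,500,270),3.5)
c,P=grab("top")
print("spool",fit(c,404,-297,50,53,lambda h,s,v:(h<30)&(s>40)&(v>140),1))
print("small",fit(c,461,-84,65,8,lambda h,s,v:v>140)); 
E
```

```text
[ 562.29361633 -321.2980505   153.96034147] 71.95432502815929 0.6854299617928693
spool [377.0, -279.0, 77.2, np.float64(42.9)]
small [460.5, -80.5, 121.0, 129.0, 90.0]
```

View pics/s2.png

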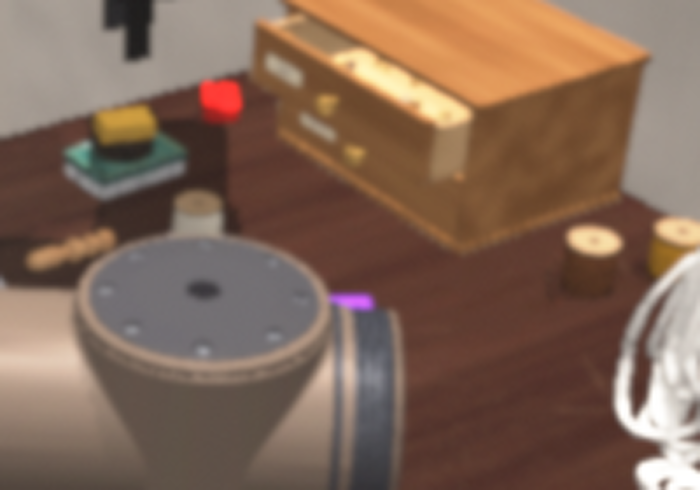

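The side view shows the spool upright at crop (197,212) in its tray. The gripper hangs above the pile, with the wax at (126,125). Next I'm descending on the wax.

Call:
{"api": "arm_command", "payload": {"deltas": [{"dx": 0, "dy": 0, "dz": -0.025, "yaw": 0}, {"dx": 0, "dy": 0, "dz": -0.025, "yaw": 0}, {"dx": 0, "dy": 0, "dz": -0.023, "yaw": 0}, {"dx": 0, "dy": 0, "dz": -0.01, "yaw": 0}, {"dx": 0, "dy": 0, "dz": 0, "yaw": 0}, {"dx": 0, "dy": 0, "dz": 0, "yaw": 0}]}}

```text
t: 8.55
eef_pos: [561.9, -321.5, 72.0]
tcp_rot: [3.141, 0.0, 1.249]
ft_force: [-0.3, -0.1, 0.3]
opening: 0.684
grip_force: 0.0
```

Call:
{"api": "arm_command", "payload": {"deltas": [{"dx": 0, "dy": 0, "dz": 0, "yaw": 0}, {"dx": 0, "dy": 0, "dz": 0, "yaw": 0}, {"dx": 0, "dy": 0, "dz": 0, "yaw": 0}, {"dx": 0, "dy": 0, "dz": 0, "yaw": 0}, {"dx": 0, "dy": 0, "dz": 0, "yaw": 0}, {"dx": 0, "dy": 0, "dz": 0, "yaw": 0}, {"dx": 0, "dy": 0, "dz": 0, "yaw": 0}, {"dx": 0, "dy": 0, "dz": 0, "yaw": 0}], "gripper": 0.025}}

```text
t: 9.35
eef_pos: [561.9, -321.4, 71.4]
tcp_rot: [3.141, 0.0, 1.251]
ft_force: [-0.3, 0.2, 3.9]
opening: 0.356
grip_force: 30.0
```

Call:
{"api": "arm_command", "payload": {"deltas": [{"dx": 0, "dy": 0, "dz": 0.015, "yaw": 0}, {"dx": 0, "dy": 0, "dz": 0.025, "yaw": 0}, {"dx": 0, "dy": 0, "dz": 0.02, "yaw": 0}, {"dx": -0.0101, "dy": 0.0237, "dz": 0, "yaw": 1.67}, {"dx": -0.0101, "dy": 0.0237, "dz": 0, "yaw": 1.67}, {"dx": -0.0101, "dy": 0.0237, "dz": 0, "yaw": 1.67}, {"dx": -0.0101, "dy": 0.0237, "dz": 0, "yaw": 1.67}, {"dx": -0.0101, "dy": 0.0237, "dz": 0, "yaw": 1.67}, {"dx": -0.0101, "dy": 0.0237, "dz": 0, "yaw": 1.67}, {"dx": -0.0101, "dy": 0.0237, "dz": 0, "yaw": 1.67}, {"dx": -0.0101, "dy": 0.0237, "dz": 0, "yaw": 1.67}, {"dx": -0.0101, "dy": 0.0237, "dz": 0, "yaw": 1.67}, {"dx": -0.0101, "dy": 0.0237, "dz": 0, "yaw": 1.67}, {"dx": 0, "dy": 0, "dz": 0, "yaw": 0}, {"dx": 0, "dy": 0, "dz": -0.025, "yaw": 0}, {"dx": 0, "dy": 0, "dz": -0.025, "yaw": 0}, {"dx": 0, "dy": 0, "dz": -0.025, "yaw": 0}, {"dx": 0, "dy": 0, "dz": -0.02, "yaw": 0}, {"dx": 0, "dy": 0, "dz": 0, "yaw": 0}, {"dx": 0, "dy": 0, "dz": 0, "yaw": 0}]}}

```text
t: 11.35
eef_pos: [461.1, -84.7, 36.6]
tcp_rot: [-3.142, -0.0, 1.542]
ft_force: [0.4, -0.1, -0.2]
opening: 0.353
grip_force: 30.0
```

```bash
python3 - <<'E'
from h import *
c,P=grab("side"); save(c,"s3.png",(250,130,450,270),3.5)
c,P=grab("top")
print("spool",fit(c,404,-297,50,53,lambda h,s,v:(h<30)&(s>40)&(v>140),1))
print("tin",fit(c,558,-316,85,26,lambda h,s,v:(h>65)&(v>120)&(s>30)))
print("tape",fit(c,562,-320,42,45,lambda h,s,v:v<110,1))
cv2.imwrite("pics/t3.png",np.hstack([cv2.resize(rectify(c,x,y,70,z),(390,390)) for x,y,z in((404,-297,53),(562,-320,45))])[...,::-1])
E
```

```text
spool [405.5, -294.5, 40.0, np.float64(38.1)]
tin [561.8, -321.6, 64.6, 93.0, 2.1]
tape [597.0, -320.5, 83.9, np.float64(36.7)]
```

View pics/t3.png

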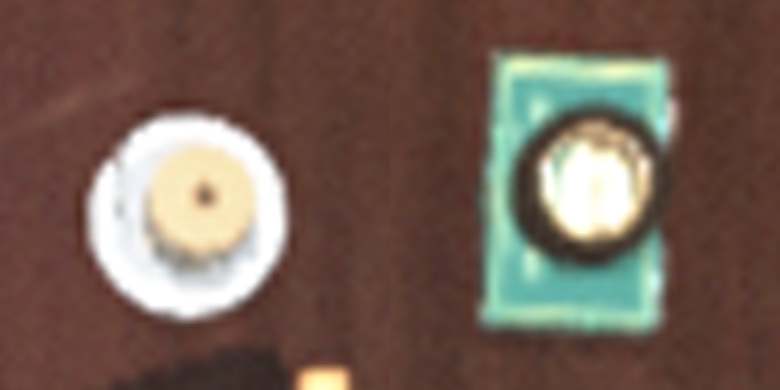

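View pics/s3.png

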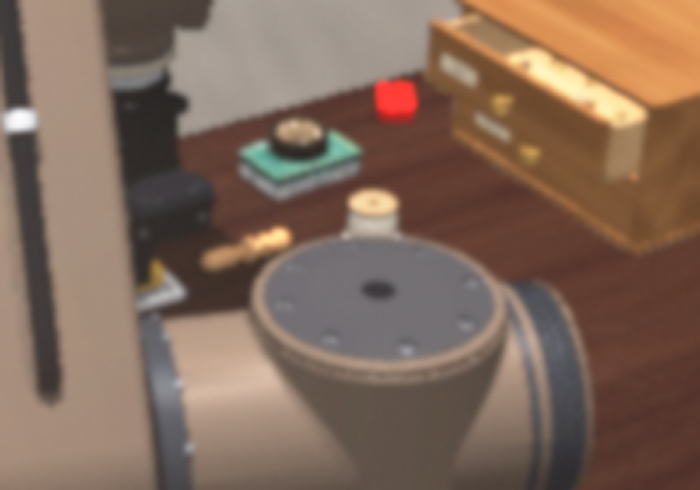

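The tiles show the spool well inside its tray, about 3 mm off centre, and the tape on the tin at about (563,-323). The wax is hanging just above the small tray, so I'm lowering and releasing it.

Call:
{"api": "arm_command", "payload": {"deltas": [{"dx": 0, "dy": 0, "dz": -0.004, "yaw": 0}, {"dx": 0, "dy": 0, "dz": -0.003, "yaw": 0}, {"dx": 0, "dy": 0, "dz": 0, "yaw": 0}, {"dx": 0, "dy": 0, "dz": 0, "yaw": 0}]}}

```text
t: 11.85
eef_pos: [461.4, -84.5, 30.1]
tcp_rot: [3.139, 0.001, 1.542]
ft_force: [0.2, -0.2, 10.9]
opening: 0.354
grip_force: 30.0
```

Call:
{"api": "arm_command", "payload": {"deltas": [{"dx": 0, "dy": 0, "dz": 0, "yaw": 0}, {"dx": 0, "dy": 0, "dz": 0, "yaw": 0}, {"dx": 0, "dy": 0, "dz": 0, "yaw": 0}, {"dx": 0, "dy": 0, "dz": 0, "yaw": 0}, {"dx": 0, "dy": 0, "dz": 0.02, "yaw": 0}, {"dx": 0, "dy": 0, "dz": 0.03, "yaw": 0}, {"dx": 0, "dy": 0, "dz": 0.04, "yaw": 0}, {"dx": 0, "dy": 0, "dz": 0.03, "yaw": 0}, {"dx": 0.0102, "dy": -0.0238, "dz": 0, "yaw": 0.5}, {"dx": 0.0102, "dy": -0.0238, "dz": 0, "yaw": 0.5}, {"dx": 0.0102, "dy": -0.0238, "dz": 0, "yaw": 0.5}, {"dx": 0.0102, "dy": -0.0238, "dz": 0, "yaw": 0.5}, {"dx": 0.0102, "dy": -0.0238, "dz": 0, "yaw": 0.5}, {"dx": 0.0102, "dy": -0.0238, "dz": 0, "yaw": 0.5}, {"dx": 0.0102, "dy": -0.0238, "dz": 0, "yaw": 0.5}, {"dx": 0.0102, "dy": -0.0238, "dz": 0, "yaw": 0.5}, {"dx": 0.0102, "dy": -0.0238, "dz": 0, "yaw": 0.5}, {"dx": 0.0102, "dy": -0.0238, "dz": 0, "yaw": 0.5}], "gripper": 0.08}}

```text
t: 13.65
eef_pos: [563.0, -323.2, 148.9]
tcp_rot: [-3.141, -0.0, 1.63]
ft_force: [0.4, 0.1, 0.6]
opening: 0.84
grip_force: 0.0
```

```bash
python3 - <<'E'
from h import *
c,P=grab("top")
print("wax",fit(c,461,-84,50,22,yellow),"slick",fit(c,454,-199,65,20,lambda h,s,v:(v>140)))
d=np.load("top0.npz")["P"]; m=d[140:225,185:245]; m=m[m[...,2]>40]; print("press>40",m.min(0).round(),m.max(0).round())
E
```

```text
Traceback (most recent call last):
  File "h.py", line 26, in fit
    cs,_=cv2.findContours(m,cv2.RETR_EXTERNAL,cv2.CHAIN_APPROX_NONE); k=max(cs,key=cv2.contourArea)
                                                                        ~~~^^^^^^^^^^^^^^^^^^^^^^^^
ValueError: max() iterable argument is empty
```

Call:
{"api": "arm_command", "payload": {"deltas": [{"dx": 0, "dy": 0, "dz": -0.025, "yaw": 0}, {"dx": 0, "dy": 0, "dz": -0.025, "yaw": 0}, {"dx": 0, "dy": 0, "dz": -0.025, "yaw": 0}, {"dx": 0, "dy": 0, "dz": -0.015, "yaw": 0}, {"dx": 0, "dy": 0, "dz": -0.007, "yaw": 0}, {"dx": 0, "dy": 0, "dz": 0, "yaw": 0}, {"dx": 0, "dy": 0, "dz": 0, "yaw": 0}]}}

```text
t: 14.4
eef_pos: [563.1, -322.5, 53.0]
tcp_rot: [3.141, 0.001, 1.629]
ft_force: [0.4, 0.4, -0.8]
opening: 0.841
grip_force: 0.0
```

Call:
{"api": "arm_command", "payload": {"deltas": [{"dx": 0, "dy": 0, "dz": 0, "yaw": 0}, {"dx": 0, "dy": 0, "dz": 0, "yaw": 0}, {"dx": 0, "dy": 0, "dz": 0, "yaw": 0}, {"dx": 0, "dy": 0, "dz": 0, "yaw": 0}, {"dx": 0, "dy": 0, "dz": 0, "yaw": 0}, {"dx": 0, "dy": 0, "dz": 0, "yaw": 0}, {"dx": 0, "dy": 0, "dz": 0, "yaw": 0}], "gripper": 0.045}}

```text
t: 15.1
eef_pos: [562.9, -322.4, 52.6]
tcp_rot: [3.141, 0.0, 1.629]
ft_force: [-0.2, -0.6, 5.5]
opening: 0.583
grip_force: 30.0
```

```bash
python3 - <<'E'
from h import *
d=np.load("top0.npz")["P"]; m=d[155:212,185:245].reshape(-1,3)
for a,b in((15,60),(60,150),(150,400)):
    q=m[(m[:,2]>a)&(m[:,2]<=b)]; print(a,b,len(q),np.percentile(q,2,0).round() if len(q) else'',np.percentile(q,98,0).round() if len(q) else '')
print(state()["joints"])
E
```

```text
15 60 159 [457.  93.  15.] [612. 276.  40.]
60 150 40 [462. 133. 104.] [548. 217. 150.]
150 400 429 [453.  78. 153.] [536. 204. 303.]
[-6.21936736e-01  7.33326702e-01  1.64670267e+00  7.04676740e-05
  7.60866785e-01 -6.80546305e-01]
```

Call:
{"api": "arm_command", "payload": {"deltas": [{"dx": 0, "dy": 0, "dz": 0.015, "yaw": 0}, {"dx": 0, "dy": 0, "dz": 0.03, "yaw": 0}, {"dx": 0, "dy": 0, "dz": 0.034, "yaw": 0}, {"dx": 0, "dy": 0, "dz": 0.034, "yaw": 0}, {"dx": 0, "dy": 0, "dz": 0.034, "yaw": 0}, {"dx": 0, "dy": 0, "dz": 0.034, "yaw": 0}, {"dx": 0, "dy": 0, "dz": 0.034, "yaw": 0}, {"dx": 0, "dy": 0, "dz": 0.034, "yaw": 0}, {"dx": 0, "dy": 0, "dz": 0.034, "yaw": 0}, {"dx": 0, "dy": 0, "dz": 0.034, "yaw": 0}, {"dx": 0, "dy": 0, "dz": 0.034, "yaw": 0}, {"dx": 0, "dy": 0, "dz": 0, "yaw": 0}, {"dx": 0, "dy": 0, "dz": 0, "yaw": 0}]}}

```text
t: 16.4
eef_pos: [562.4, -322.1, 404.0]
tcp_rot: [3.141, 0.001, 1.629]
ft_force: [0.4, 1.2, -1.5]
opening: 0.582
grip_force: 30.0
```

```bash
python3 - <<'E'
from h import *
c,P=grab("top")
print("r2",fit(c,486,374,65,8,lambda h,s,v:(v>140)&(s<90),1))
E
```

```text
r2 [484.9, 374.4, 93.5, np.float64(91.4)]
```

Call:
{"api": "arm_command", "payload": {"deltas": [{"dx": -0.0039, "dy": 0.0348, "dz": 0, "yaw": 0}, {"dx": -0.0039, "dy": 0.0348, "dz": 0, "yaw": 0}, {"dx": -0.0039, "dy": 0.0348, "dz": 0, "yaw": 0}, {"dx": -0.0039, "dy": 0.0348, "dz": 0, "yaw": 0}, {"dx": -0.0039, "dy": 0.0348, "dz": 0, "yaw": 0}, {"dx": -0.0039, "dy": 0.0348, "dz": 0, "yaw": 0}, {"dx": -0.0039, "dy": 0.0348, "dz": 0, "yaw": 0}, {"dx": -0.0039, "dy": 0.0348, "dz": 0, "yaw": 0}, {"dx": -0.0039, "dy": 0.0348, "dz": 0, "yaw": 0}, {"dx": -0.0039, "dy": 0.0348, "dz": 0, "yaw": 0}, {"dx": -0.0039, "dy": 0.0348, "dz": 0, "yaw": 0}, {"dx": -0.0039, "dy": 0.0348, "dz": 0, "yaw": 0}, {"dx": -0.0039, "dy": 0.0348, "dz": 0, "yaw": 0}, {"dx": -0.0039, "dy": 0.0348, "dz": 0, "yaw": 0}, {"dx": -0.0039, "dy": 0.0348, "dz": 0, "yaw": 0}, {"dx": -0.0039, "dy": 0.0348, "dz": 0, "yaw": 0}, {"dx": -0.0039, "dy": 0.0348, "dz": 0, "yaw": 0}, {"dx": -0.0039, "dy": 0.0348, "dz": 0, "yaw": 0}, {"dx": -0.0039, "dy": 0.0348, "dz": 0, "yaw": 0}, {"dx": -0.0039, "dy": 0.0348, "dz": 0, "yaw": 0}]}}

```text
t: 18.45
eef_pos: [484.1, 374.9, 401.8]
tcp_rot: [-3.139, 0.001, 1.629]
ft_force: [0.5, 0.4, -0.5]
opening: 0.58
grip_force: 30.0
```

```bash
python3 - <<'E'
from h import *
c,P=grab("top"); s=state(); print(s["eef_pos"],s["grip_force"])
def t(n,*a):
    try: print(n,fit(c,*a))
    except Exception as e: print(n,"none")
t("wax",461,-84,50,22,yellow);t("tin",560,-320,85,26,lambda h,s,v:(h>65)&(v>110)&(s>30));t("slick",454,-199,65,20,lambda h,s,v:(v>140))
t("bottle",612,287,45,60,lambda h,s,v:(v>150)&(s<60))
E
```

```text
[483.23166549 378.84626828 401.22126747] 29.994287467561662
wax [459.0, -86.0, 48.0, 32.0, 90.0]
tin [561.9, -322.1, 64.9, 94.2, 2.1]
slick [454.0, -197.5, 85.0, 20.0, 90.0]
bottle [611.9, 286.5, 47.8, 35.2, 52.1]
```

Call:
{"api": "arm_command", "payload": {"deltas": [{"dx": 0, "dy": 0, "dz": 0, "yaw": 0}, {"dx": 0, "dy": 0, "dz": -0.03, "yaw": 0}, {"dx": 0, "dy": 0, "dz": -0.03, "yaw": 0}, {"dx": 0, "dy": 0, "dz": -0.03, "yaw": 0}, {"dx": 0, "dy": 0, "dz": -0.03, "yaw": 0}, {"dx": 0, "dy": 0, "dz": -0.03, "yaw": 0}, {"dx": 0, "dy": 0, "dz": -0.03, "yaw": 0}, {"dx": 0, "dy": 0, "dz": -0.03, "yaw": 0}, {"dx": 0, "dy": 0, "dz": -0.03, "yaw": 0}, {"dx": 0, "dy": 0, "dz": -0.03, "yaw": 0}, {"dx": 0, "dy": 0, "dz": -0.03, "yaw": 0}, {"dx": 0, "dy": 0, "dz": -0.03, "yaw": 0}, {"dx": 0, "dy": 0, "dz": 0, "yaw": 0}, {"dx": 0, "dy": 0, "dz": 0, "yaw": 0}, {"dx": 0, "dy": 0, "dz": 0, "yaw": 0}]}}

```text
t: 20.0
eef_pos: [485.4, 373.6, 74.7]
tcp_rot: [3.14, -0.001, 1.629]
ft_force: [-0.1, 0.7, -0.8]
opening: 0.583
grip_force: 30.0
```

Call:
{"api": "arm_command", "payload": {"deltas": [{"dx": 0, "dy": 0, "dz": -0.02, "yaw": 0}, {"dx": 0, "dy": 0, "dz": -0.015, "yaw": 0}, {"dx": 0, "dy": 0, "dz": -0.006, "yaw": 0}, {"dx": 0, "dy": 0, "dz": -0.003, "yaw": 0}, {"dx": 0, "dy": 0, "dz": 0, "yaw": 0}, {"dx": 0, "dy": 0, "dz": 0, "yaw": 0}, {"dx": 0, "dy": 0, "dz": 0, "yaw": 0}]}}

```text
t: 20.7
eef_pos: [484.5, 373.6, 30.5]
tcp_rot: [-3.141, 0.0, 1.63]
ft_force: [-3.6, -2.8, 9.9]
opening: 0.582
grip_force: 30.0
```

Call:
{"api": "arm_command", "payload": {"deltas": [{"dx": 0, "dy": 0, "dz": 0, "yaw": 0}, {"dx": 0, "dy": 0, "dz": 0, "yaw": 0}, {"dx": 0, "dy": 0, "dz": 0, "yaw": 0}, {"dx": 0, "dy": 0, "dz": 0, "yaw": 0}, {"dx": 0, "dy": 0, "dz": 0.02, "yaw": 0}, {"dx": 0, "dy": 0, "dz": 0.03, "yaw": 0}, {"dx": 0, "dy": 0, "dz": 0.03, "yaw": 0}, {"dx": 0, "dy": 0, "dz": 0.03, "yaw": 0}, {"dx": 0, "dy": 0, "dz": 0.03, "yaw": 0}, {"dx": 0, "dy": 0, "dz": 0.03, "yaw": 0}, {"dx": 0, "dy": 0, "dz": 0.03, "yaw": 0}, {"dx": 0, "dy": 0, "dz": 0.03, "yaw": 0}, {"dx": 0, "dy": 0, "dz": 0.03, "yaw": 0}, {"dx": 0, "dy": 0, "dz": 0.03, "yaw": 0}, {"dx": 0, "dy": 0, "dz": 0.03, "yaw": 0}, {"dx": 0, "dy": 0, "dz": 0.03, "yaw": 0}, {"dx": 0, "dy": 0, "dz": 0.02, "yaw": 0}, {"dx": 0, "dy": 0, "dz": 0, "yaw": 0}, {"dx": 0, "dy": 0, "dz": 0, "yaw": 0}], "gripper": 0.08}}

```text
t: 22.6
eef_pos: [484.6, 373.6, 398.5]
tcp_rot: [-3.141, 0.0, 1.629]
ft_force: [0.9, 0.4, -0.6]
opening: 0.84
grip_force: 0.0
```

Call:
{"api": "arm_command", "payload": {"deltas": [{"dx": 0.0039, "dy": -0.0348, "dz": 0, "yaw": 0}, {"dx": 0.0039, "dy": -0.0348, "dz": 0, "yaw": 0}, {"dx": 0.0039, "dy": -0.0348, "dz": 0, "yaw": 0}, {"dx": 0.0039, "dy": -0.0348, "dz": 0, "yaw": 0}, {"dx": 0.0039, "dy": -0.0348, "dz": 0, "yaw": 0}, {"dx": 0.0039, "dy": -0.0348, "dz": 0, "yaw": 0}, {"dx": 0.0039, "dy": -0.0348, "dz": 0, "yaw": 0}, {"dx": 0.0039, "dy": -0.0348, "dz": 0, "yaw": 0}, {"dx": 0.0039, "dy": -0.0348, "dz": 0, "yaw": 0}, {"dx": 0.0039, "dy": -0.0348, "dz": 0, "yaw": 0}, {"dx": 0.0039, "dy": -0.0348, "dz": 0, "yaw": 0}, {"dx": 0.0039, "dy": -0.0348, "dz": 0, "yaw": 0}, {"dx": 0.0039, "dy": -0.0348, "dz": 0, "yaw": 0}, {"dx": 0.0039, "dy": -0.0348, "dz": 0, "yaw": 0}, {"dx": 0.0039, "dy": -0.0348, "dz": 0, "yaw": 0}, {"dx": 0.0039, "dy": -0.0348, "dz": 0, "yaw": 0}, {"dx": 0.0039, "dy": -0.0348, "dz": 0, "yaw": 0}, {"dx": 0.0039, "dy": -0.0348, "dz": 0, "yaw": 0}, {"dx": 0.0039, "dy": -0.0348, "dz": 0, "yaw": 0}, {"dx": 0.0039, "dy": -0.0348, "dz": 0, "yaw": 0}], "gripper": 0.095}}

```text
t: 24.6
eef_pos: [562.6, -323.7, 397.3]
tcp_rot: [-3.14, -0.002, 1.629]
ft_force: [0.7, 0.8, 0.5]
opening: 1.002
grip_force: 0.0
```

```bash
python3 - <<'E'
from h import *
c,P=grab("top")
cv2.imwrite("pics/t5.png",cv2.resize(rectify(c,485,374,65,15),(390,390))[...,::-1])
c,P=grab("top"); s=state(); print(s["eef_pos"],s["tcp_rot"])
E
```

```text
[ 562.41391581 -325.85843633  396.02498535] [-3.13842598e+00 -1.85696146e-03  1.62618791e+00]
```

View pics/t5.png

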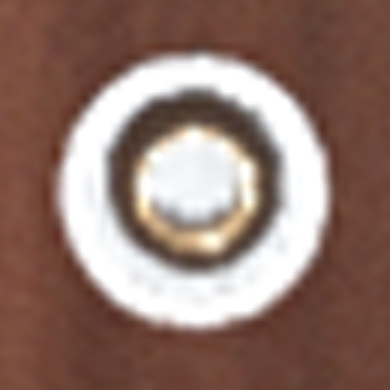

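The tape lies flat in its tray, about 4 mm off centre (ring at (196,178), tray at (195,190)). The tin is next.

Call:
{"api": "arm_command", "payload": {"deltas": [{"dx": 0, "dy": 0, "dz": 0, "yaw": 0}, {"dx": 0, "dy": 0, "dz": -0.03, "yaw": 0}, {"dx": 0, "dy": 0, "dz": -0.034, "yaw": 0}, {"dx": 0, "dy": 0, "dz": -0.034, "yaw": 0}, {"dx": 0, "dy": 0, "dz": -0.034, "yaw": 0}, {"dx": 0, "dy": 0, "dz": -0.034, "yaw": 0}, {"dx": 0, "dy": 0, "dz": -0.034, "yaw": 0}, {"dx": 0, "dy": 0, "dz": -0.034, "yaw": 0}, {"dx": 0, "dy": 0, "dz": -0.034, "yaw": 0}, {"dx": 0, "dy": 0, "dz": -0.034, "yaw": 0}, {"dx": 0, "dy": 0, "dz": -0.02, "yaw": 0}, {"dx": 0, "dy": 0, "dz": 0, "yaw": 0}, {"dx": 0, "dy": 0, "dz": 0, "yaw": 0}, {"dx": 0, "dy": 0, "dz": 0, "yaw": 0}]}}

```text
t: 26.1
eef_pos: [563.4, -322.2, 78.7]
tcp_rot: [3.14, 0.001, 1.63]
ft_force: [0.7, -0.1, 0.3]
opening: 1.0
grip_force: 0.0
```

Call:
{"api": "arm_command", "payload": {"deltas": [{"dx": 0, "dy": 0, "dz": -0.02, "yaw": 0}, {"dx": 0, "dy": 0, "dz": -0.02, "yaw": 0}, {"dx": 0, "dy": 0, "dz": -0.01, "yaw": 0}, {"dx": 0, "dy": 0, "dz": -0.0025, "yaw": 0}, {"dx": 0, "dy": 0, "dz": 0, "yaw": 0}, {"dx": 0, "dy": 0, "dz": 0, "yaw": 0}]}}

```text
t: 26.7
eef_pos: [563.2, -322.6, 25.7]
tcp_rot: [3.14, 0.001, 1.629]
ft_force: [-0.1, 0.5, 0.1]
opening: 1.0
grip_force: 0.0
```

Call:
{"api": "arm_command", "payload": {"deltas": [{"dx": 0, "dy": 0, "dz": 0, "yaw": 0}, {"dx": 0, "dy": 0, "dz": 0, "yaw": 0}, {"dx": 0, "dy": 0, "dz": 0, "yaw": 0}, {"dx": 0, "dy": 0, "dz": 0, "yaw": 0}, {"dx": 0, "dy": 0, "dz": 0, "yaw": 0}, {"dx": 0, "dy": 0, "dz": 0, "yaw": 0}, {"dx": 0, "dy": 0, "dz": 0, "yaw": 0}], "gripper": 0.055}}

```text
t: 27.4
eef_pos: [562.7, -322.3, 24.7]
tcp_rot: [3.142, 0.0, 1.629]
ft_force: [-0.3, -0.2, 1.9]
opening: 0.661
grip_force: 30.0
```

Call:
{"api": "arm_command", "payload": {"deltas": [{"dx": 0, "dy": 0, "dz": 0.015, "yaw": 0}, {"dx": 0, "dy": 0, "dz": 0.025, "yaw": 0}, {"dx": 0, "dy": 0, "dz": 0.02, "yaw": 0}, {"dx": 0.0061, "dy": 0.0197, "dz": 0, "yaw": 0}, {"dx": 0.0061, "dy": 0.0197, "dz": 0, "yaw": 0}, {"dx": 0.0061, "dy": 0.0197, "dz": 0, "yaw": 0}, {"dx": 0.0061, "dy": 0.0197, "dz": 0, "yaw": 0}, {"dx": 0.0061, "dy": 0.0197, "dz": 0, "yaw": 0}, {"dx": 0.0061, "dy": 0.0197, "dz": 0, "yaw": 0}, {"dx": 0.0061, "dy": 0.0197, "dz": 0, "yaw": 0}, {"dx": 0.0061, "dy": 0.0197, "dz": 0, "yaw": 0}, {"dx": 0.0061, "dy": 0.0197, "dz": 0, "yaw": 0}, {"dx": 0.0061, "dy": 0.0197, "dz": 0, "yaw": 0}, {"dx": 0, "dy": 0, "dz": 0, "yaw": 0}, {"dx": 0, "dy": 0, "dz": -0.025, "yaw": 0}, {"dx": 0, "dy": 0, "dz": -0.02, "yaw": 0}, {"dx": 0, "dy": 0, "dz": 0, "yaw": 0}, {"dx": 0, "dy": 0, "dz": 0, "yaw": 0}, {"dx": 0, "dy": 0, "dz": 0, "yaw": 0}]}}

```text
t: 29.3
eef_pos: [624.2, -125.8, 40.9]
tcp_rot: [3.14, 0.001, 1.629]
ft_force: [-0.3, -0.2, -1.5]
opening: 0.659
grip_force: 30.0
```

Call:
{"api": "arm_command", "payload": {"deltas": [{"dx": 0, "dy": 0, "dz": -0.008, "yaw": 0}, {"dx": 0, "dy": 0, "dz": -0.004, "yaw": 0}, {"dx": 0, "dy": 0, "dz": -0.0005, "yaw": 0}, {"dx": 0, "dy": 0, "dz": 0, "yaw": 0}, {"dx": 0, "dy": 0, "dz": 0, "yaw": 0}]}}

```text
t: 29.8
eef_pos: [623.7, -125.4, 27.4]
tcp_rot: [-3.142, 0.0, 1.629]
ft_force: [-2.0, -0.6, 4.4]
opening: 0.657
grip_force: 30.0
```

Call:
{"api": "arm_command", "payload": {"deltas": [{"dx": 0, "dy": 0, "dz": 0, "yaw": 0}, {"dx": 0, "dy": 0, "dz": 0, "yaw": 0}, {"dx": 0, "dy": 0, "dz": 0, "yaw": 0}, {"dx": 0, "dy": 0, "dz": 0, "yaw": 0}, {"dx": 0, "dy": 0, "dz": 0, "yaw": 0}, {"dx": 0, "dy": 0, "dz": 0.02, "yaw": 0}, {"dx": 0, "dy": 0, "dz": 0.03, "yaw": 0}, {"dx": 0, "dy": 0, "dz": 0.03, "yaw": 0}, {"dx": 0, "dy": 0, "dz": 0.03, "yaw": 0}, {"dx": 0, "dy": 0, "dz": 0.03, "yaw": 0}, {"dx": 0, "dy": -0.03, "dz": 0.02, "yaw": 0}, {"dx": 0, "dy": -0.03, "dz": 0.02, "yaw": 0}, {"dx": 0, "dy": -0.03, "dz": 0.02, "yaw": 0}, {"dx": 0, "dy": -0.03, "dz": 0.02, "yaw": 0}, {"dx": 0, "dy": -0.03, "dz": 0.02, "yaw": 0}, {"dx": 0, "dy": -0.03, "dz": 0, "yaw": 0}, {"dx": 0, "dy": -0.03, "dz": 0, "yaw": 0}, {"dx": 0, "dy": 0, "dz": 0, "yaw": 0}, {"dx": 0, "dy": 0, "dz": 0, "yaw": 0}], "gripper": 0.085}}

```text
t: 31.7
eef_pos: [623.3, -335.4, 266.3]
tcp_rot: [-3.14, -0.001, 1.628]
ft_force: [-0.6, 0.9, -0.0]
opening: 0.898
grip_force: 0.0
```

```bash
python3 - <<'E'
from h import *
c,P=grab("top"); save(c,"end.png",(130,125,420,285),2.7)
def t(n,*a):
    try: print(n,fit(c,*a))
    except Exception as e: print(n,"none")
t("tin",624,-125,75,29,lambda h,s,v:(h>65)&(h<100)&(v>90)&(s>45));t("tray",624,-125,90,8,lambda h,s,v:(v>150)&(s<120));t("wax",461,-84,50,22,yellow)
for n,(x,y,z) in dict(tin=(624,-125,29),wax=(461,-84,22)).items():
    d=np.abs(P[...,0]-x)+np.abs(P[...,1]-y); m=(np.abs(P[...,0]-x)<22)&(np.abs(P[...,1]-y)<30) if n=="tin" else (np.abs(P[...,0]-x)<10)&(np.abs(P[...,1]-y)<18)
    q=P[m]; A=np.c_[q[:,:2]-[x,y],np.ones(len(q))]; print(n,len(q),np.linalg.lstsq(A,q[:,2],rcond=None)[0].round(3))
E
```

```text
tin [621.8, -126.8, 63.4, 89.9, 2.9]
tray [623.6, -125.2, 100.5, 131.5, 3.6]
wax none
tin 215 [-1.200e-02 -1.900e-02  2.639e+01]
wax 0 [0. 0. 0.]
```

View pics/end.png

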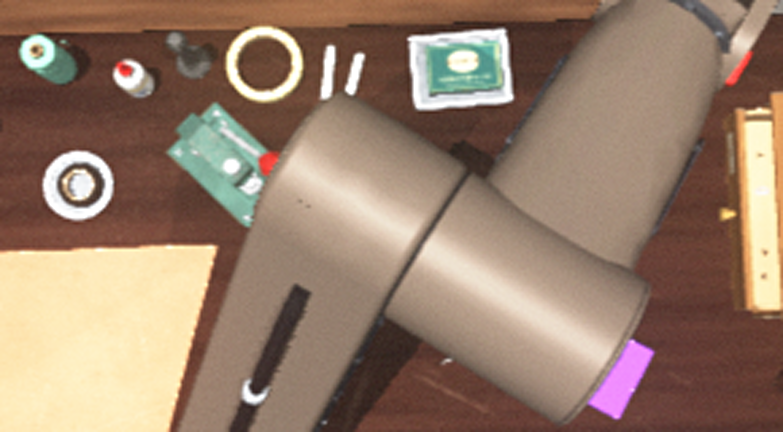

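The tin and tape are lying in their trays. I'm moving the arm aside to check the wax and spool for tilt.

Call:
{"api": "arm_command", "payload": {"deltas": [{"dx": -0.025, "dy": -0.015, "dz": 0, "yaw": 0}, {"dx": -0.025, "dy": -0.015, "dz": 0, "yaw": 0}, {"dx": -0.025, "dy": -0.015, "dz": 0, "yaw": 0}, {"dx": -0.025, "dy": -0.015, "dz": 0, "yaw": 0}, {"dx": -0.025, "dy": -0.015, "dz": 0, "yaw": 0}, {"dx": -0.025, "dy": -0.015, "dz": 0, "yaw": 0}, {"dx": -0.025, "dy": -0.015, "dz": 0, "yaw": 0}, {"dx": -0.025, "dy": -0.015, "dz": 0, "yaw": 0}, {"dx": -0.025, "dy": -0.015, "dz": 0, "yaw": 0}, {"dx": -0.025, "dy": -0.015, "dz": 0, "yaw": 0}, {"dx": -0.025, "dy": -0.015, "dz": 0, "yaw": 0}, {"dx": -0.025, "dy": -0.015, "dz": 0, "yaw": 0}, {"dx": -0.025, "dy": -0.015, "dz": 0, "yaw": 0}, {"dx": -0.025, "dy": -0.015, "dz": 0, "yaw": 0}, {"dx": -0.025, "dy": -0.015, "dz": 0, "yaw": 0}, {"dx": -0.025, "dy": -0.015, "dz": 0, "yaw": 0}, {"dx": 0, "dy": 0, "dz": 0, "yaw": 0}, {"dx": 0, "dy": 0, "dz": 0, "yaw": 0}]}}

```text
t: 33.55
eef_pos: [224.3, -574.6, 267.1]
tcp_rot: [3.141, -0.0, 1.629]
ft_force: [-0.1, 0.1, 0.2]
opening: 0.895
grip_force: 0.0
```

```bash
python3 - <<'E'
from h import *
Ps=[]
for i in range(8): c,P=grab("top"); Ps.append(P)
P=np.nanmedian(Ps,0); save(c,"end2.png",(130,125,420,285),2.7)
print("spool",fit(c,404,-297,50,53,lambda h,s,v:(h<30)&(s>40)&(v>140),1)); print("wax",fit(c,461,-84,50,22,lambda h,s,v:(s>80)&(h>15)&(h<40)&(v>110)))
for n,(x,y,a,b) in dict(tin=(623,-126,25,38),wax=(460,-85,10,20),spool=(405,-295,13,13)).items():
    m=(abs(P[...,0]-x)<a)&(abs(P[...,1]-y)<b)
    q=P[m]; A=np.c_[q[:,:2]-[x,y],np.ones(len(q))]; print(n,len(q),np.linalg.lstsq(A,q[:,2],rcond=None)[0].round(3))
E
```

```text
spool [404.3, -294.7, 42.1, np.float64(39.1)]
wax [458.9, -86.1, 50.4, 33.7, 88.2]
tin 311 [-4.0000e-03  4.0000e-03  2.6499e+01]
wax 63 [-0.098  0.023 19.694]
spool 67 [ 0.348 -0.265 48.825]
```

View pics/end2.png

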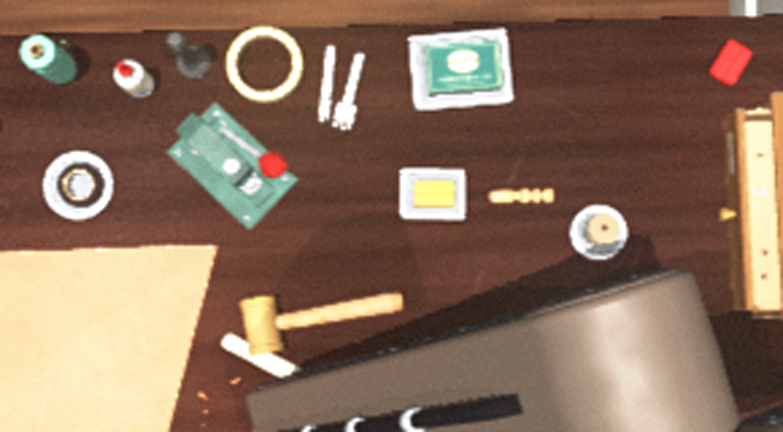

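All four things are in their trays: tin (465,65), tape (78,185), wax (434,193) and spool (603,230). The wax slope reading is uncertain, so I'm checking it with more frames.

```bash
python3 - <<'E'
from h import *
for cam in("top","side"):
    Ps=[grab(cam)[1] for i in range(20)]; P=np.nanmean(Ps,0)
    for n,(x,y,a,b,lo,hi) in dict(wax=(459,-86,9,18,14,30),wax2=(459,-86,13,22,14,30),spool=(404.5,-294.7,14,14,42,60),tapeless=(470,-180,25,12,-20,20)).items():
        m=(abs(P[...,0]-x)<a)&(abs(P[...,1]-y)<b)&(P[...,2]>lo)&(P[...,2]<hi)
        q=P[m]
        if len(q)<8: print(cam,n,len(q)); continue
        A=np.c_[q[:,:2]-[x,y],np.ones(len(q))]; k=np.linalg.lstsq(A,q[:,2],rcond=None)[0]; r=q[:,2]-A@k
        print(cam,n,len(q),k.round(3),"se",(r.std()*np.sqrt(np.diag(np.linalg.inv(A.T@A)))).round(3))
E
```

```text
top wax 56 [-5.900e-02 -1.000e-03  2.007e+01] se [0.034 0.02  0.194]
top wax2 97 [-7.0000e-03  0.0000e+00  2.0456e+01] se [0.018 0.012 0.146]
top spool 61 [ 2.9000e-02 -1.9000e-02  5.2141e+01] se [0.022 0.022 0.176]
top tapeless 96 [-0.322  0.088  4.199] se [0.04  0.084 0.589]
side wax 0
side wax2 0
side spool 55 [ 0.139 -0.052 50.719] se [0.036 0.035 0.323]
side tapeless 0<stdin>:3: RuntimeWarning: Mean of empty slice
```

With more frames, the top camera's plane fits show no clear tilt: wax -0.007 ± 0.018 and spool 0.03 ± 0.02. Their top heights also match the expected values. I'm handing in.

```bash
python3 -c "
from cell import job_done; print(job_done())"
```

```text
the job is handed in; nothing more can be done
None
```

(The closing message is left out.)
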